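Lock a flange in its fixture with the T-handled square key

TASK

Lock the steel flange into its fixture: take the T-handled square key out of the wooden tool block, push it fully home in the square recess of the swing keeper's screw, and turn it clockwise (seen from above) until the keeper's arm has swung over the flange's rim and comes up against its stop. Turn the keeper with the key only, never with the gripper itself, and leave the key standing in the recess, let go of. Do not shift the flange in its nest or disturb the round-knobbed burnisher that shares the tool block.

Things in the scene. Friction and masses are not known exactly. Their poses are not given: they have to be found in the camera images.
- key: Loose steel T-key, 0.4 kg, upright, tip down, in either hole of the tool block. Origin: centre of the tip's underside; z up the shank, y along the handle bar. Shank 20 x 20 mm square (sides along x, y); the last 7 mm step in to 17 mm square. Bar across the top: 110 mm long (y), 20 mm thick (x), 24 mm tall, its centre 112 mm above the origin. Overall height 124 mm.
- burnisher: Loose hand tool standing in the other hole of the tool block, not needed: round shank 20 mm across, dark round wooden knob 40 mm across, 104 mm tall overall. Origin: the lower end of its shank.
- rack: Fixed wooden tool block 80 (x) x 190 (y) x 50 mm tall. Origin: centre of its underside, on the bench. Two blind square holes 22 mm wide, 40 mm deep (floor 10 mm above the bench), centred at y = +50 and -50 mm. The key stands in either; its bar then lies along the block's y axis.
- fixture: Fixed aluminium base plate 150 (x) x 240 (y) x 20 mm thick. Origin: centre of its underside, on the bench. The keeper's screw axis is vertical at x = 0, y = +65 mm; the flange lies at x = 0, y = -45 mm between three locating pins 12 mm tall.
- flange: Loose steel part, 0.8 kg, lying in the fixture: disc 100 mm across and 14 mm thick with a central boss 48 mm across, 30 mm tall overall. Origin: centre of its underside, 20 mm above the bench.
- recess (a point): Centre of the floor of the square recess in the keeper's 46 mm square screw head, 53 mm above the bench. Turns with the keeper: z up, x along its arm, recess sides along x, y. 22 mm square, 25 mm deep, 3 mm chamfer at the mouth. Key home: its origin lies here, in any of four yaws a quarter turn apart, with about 0.1 rad of turning play either way.
- keeper_end (a point): End of the keeper's arm, on its centre line, 80 mm from the screw axis and 42 mm above the bench. The arm is a flat steel bar 22 mm wide and 10 mm thick, fixed to the screw head, swinging level 3 mm above the flange's rim.
- keeper (a joint): Turn of the keeper (screw head and arm) in rad about its vertical axis. 0: swung clear of the flange. Grows as it turns clockwise seen from above; fixed stop at 1.3, where the arm points along the fixture's -y axis, straight over the flange. Starts between 0 and 0.3. Held by friction of about 0.15 N m: stays where it is left.

How it is judged:
By the outcome, as a careful person would: the job done as asked, in the order asked, and still so for the second after the job is handed in, with the robot touching nothing.
It also fails if it takes over 51 s, if anything falls off the work surface, if the arm or the gripper's body presses on something with over 40 N, if the wrist force passes 120 N, or if a joint passes its speed limit or range.

ROBOT

A 6-joint arm with a two-finger parallel gripper is mounted at the origin on the work surface. World frame = base frame: x ahead of the robot, y to its left, z up, the work surface at z = 0. Lengths are in mm, angles in rad, forces in N, time in s.
With the tool pointing down it reaches from about 400 to 925 mm from the base axis. Payload 12.5 kg.
Tool frame: the origin (TCP) lies midway between the tips of the shut fingers; the grasp point (between the pads) lies 19 mm behind it; z points along the fingers, y is the line along which they close (so a half turn about z gives the same grasp; the last joint's range is limited). The gripper opens to 95 mm and grips with 3 to 60 N. Pads are 20 mm wide; open, the fingers measure 119 mm over their backs; the gripper's body (75 mm by 180 mm) begins 59 mm behind the grasp point.
Start: joints at [-0.106, 0.491, 1.559, -0, 1.092, -0.106], TCP at [625.017, 0.021, 214.661] pointing down, gripper open.
Joint ranges: [-3.1, 3.1], [-0.84, 2.19], [0.05, 2.79], [-1.13, 4.28], [0.06, 2.93], [-2.69, 2.69]. Speed limits (rad/s): [2.22, 2.22, 2.79, 3.14, 3.14, 3.14].

INTERFACE

Orientations are given as [roll, pitch, yaw] about the fixed x, y, z axes, in that order (R = Rz(yaw) Ry(pitch) Rx(roll)).
In Python, from cell import readout, eyes, env gives the robot as it stands.
- The arm moves only by the tool move_arm, never from a script. Its argument "plan" is a list of rows, each a list of 3 entries, a list of its own where there are three numbers: the turn, a rotation vector about the tool's x, y, z in degrees, then the shift along the tool's x, y, z in m, then the gripper command: -1 is shut, 1 is fully open, values between are in proportion. In form: [[[ax, ay, az], [x, y, z], jaw], ...]. A call has 1 to 5 rows; each row is the pose to reach, as a shift and turn from the pose commanded when the call began, along the tool's axes at that moment; what a row does not reach only later rows make up. A row lasts 1/8 s, in which the tool goes at most 62.5 mm and 10.7 degrees, less where a joint would pass 70% of its speed; a pose out of reach is approached as far as the arm can. A call with a gripper value outside its range is refused whole. The fingers move at their own pace and stop on an object; the grip force is fixed at half the most. Time passes only in rows, so rows that repeat a pose let the fingers close. It gives the time, the measured TCP pose, the force, the opening and the grip force at its end, in the units of the state.
- readout.state(): the state, without advancing time (a new reading comes with each control period).
- eyes.read_camera(name): name is "scene" or "side" or "wrist"; returns a dict with "img" (420x560x3 uint8, red, green, blue), "K" (3x3 intrinsics, pixels), "extrinsics" (4x4, takes a point from camera to world coordinates). Camera axes: x right, y up, looking along -z (the intrinsics and any distortion apply to the point x, -y, -z); pixel columns grow to the right and rows downward; lengths in mm; the calibration is good to about 2 mm. A picture is of the moment at which its call begins. There is no depth.
- env.job_done(): hands the job in; it is judged then, once.
Trained networks look in a picture, given as the dict that the camera call returned (one of the last four; its "shot" number tells which), for a name from the list of things; names that differ only in an ending like _2 or _b are one class to them, and where a whole thing is asked for, a point or a joint stands for the part that bears it (a point fixed in the world has none). Each returns a list of dicts, best first, with "score" (0 to 1); they miss things now and then, are a little off and sometimes report something else, mostly with a low value. They report only what shows in the picture. A call takes as long as a camera call.
- eyes.cut_out(picture, name): "mask" (420x560 bool, what is visible of it) and "uv" ([column, row] in pixels, amid what is visible of it).
The state is a dict: "t": time; "joints": joint angles; "qvel": joint speeds; "tau": joint torques, N m; "eef_pos": TCP position; "tcp_rot": TCP orientation; "ft_force": force on the tool from outside, world axes, zero at the start; "moment": the same for the moment, N m; "opening": opening from 0.0 (shut) to 1.0 (fully open); "grip_force": force on a finger pad.
Only numpy, scipy, OpenCV 4.12 (cv2) and the standard library are available. Lean on these libraries where they do the work, as an engineer would, in place of code of your own. Each camera call takes 0.05 s, during which the arm holds its last target. There are 200 camera calls.

## Working session

There is one attempt and no reset: what is moved stays moved. The work goes in short steps, Python scripts to look and compute and a tool call to move; the robot and the scene stay as the last step left them, time stands still between calls to the robot, and variables do not carry over. Pictures are saved under pics/ and viewed, at most 10 in all, crops included, and the job is handed in when it is done.

Besides the shell and the picture viewer there is one more tool, called after ">>>" by a JSON object that holds its "op" and its "data", one argument or row to a line. move_arm: Moves the arm, as the interface text tells. Its arguments: {"type":"object","properties":{"plan":{"type":"array","items":{"type":"array"}}},"required":["plan"]}

```bash
mkdir -p pics; cat > h.py <<'E'
import numpy as np, cv2
from cell import readout, eyes, env
def shot(n): return eyes.read_camera(n)
def save(p,f): cv2.imwrite('pics/'+f, cv2.cvtColor(p['img'],cv2.COLOR_RGB2BGR))
def proj(p,X):
    E=np.linalg.inv(p['extrinsics']); X=np.atleast_2d(X).astype(float)
    c=X@E[:3,:3].T+E[:3,3]; q=np.c_[c[:,0],-c[:,1],-c[:,2]]@np.array(p['K']).T
    return q[:,:2]/q[:,2:]
def onplane(p,uv,z):
    E=np.array(p['extrinsics']); uv=np.atleast_2d(uv).astype(float)
    d=np.c_[uv,np.ones(len(uv))]@np.linalg.inv(p['K']).T
    d=np.c_[d[:,0],-d[:,1],-d[:,2]]@E[:3,:3].T; o=E[:3,3]
    return o+d*((z-o[2])/d[:,2])[:,None]
E
python3 - <<'E'
from h import *
ims=[]
for n in ['scene','side']:
    p=shot(n); print(n,[k for k in p], np.array(p['extrinsics'])[:3,3])
    save(p,n+'0.png')
    for t in ['key','burnisher','rack','fixture','flange','keeper','keeper_end','recess']:
        r=eyes.cut_out(p,t)
        for c in r[:2]:
            m=c['mask'].astype(np.uint8); print(t,round(c['score'],2),np.round(c['uv']),m.sum(), np.round(cv2.minAreaRect(cv2.findNonZero(m))[0]) if m.any() else '')
print(readout.state())
E
```

```text
scene ['img', 'K', 'extrinsics', 'shot'] [1327.67920653   66.26663993  969.64228332]
key 0.72 [427. 193.] 923 [428. 199.]
burnisher 0.65 [380. 187.] 387 [379. 191.]
burnisher 0.53 [402. 219.] 3226 [400. 214.]
rack 0.95 [401. 217.] 3247 [400. 213.]
rack 0.39 [210. 210.] 940 [207. 215.]
fixture 0.6 [202. 219.] 4602 [188. 216.]
flange 0.86 [169. 208.] 1252 [170. 208.]
keeper 0.74 [209. 209.] 992 [210. 217.]
keeper_end 0.57 [212. 210.] 917 [211. 216.]
recess 0.76 [210. 210.] 892 [210. 217.]
side ['img', 'K', 'extrinsics', 'shot'] [  48.43428716 -668.58230134  875.62961643]
key 0.78 [204. 138.] 406 [204. 137.]
burnisher 0.49 [218. 163.] 263 [220. 166.]
rack 0.84 [214. 181.] 1604 [215. 174.]
fixture 0.67 [343. 279.] 5376 [350. 286.]
flange 0.61 [362. 294.] 1643 [360. 295.]
keeper 0.63 [337. 251.] 869 [343. 250.]
keeper_end 0.66 [333. 252.] 882 [343. 251.]
recess 0.88 [333. 252.] 899 [342. 249.]
{'t': 0.9, 'joints': array([-1.05600537e-01,  4.90862796e-01,  1.55889875e+00,  2.78874072e-05,
        1.09167664e+00, -1.05612425e-01]), 'qvel': array([ 0.00144912,  0.00022996,  0.00064621, -0.00123076, -0.00040352,
       -0.00127538]), 'tau': array([ 1.75997888e-03, -6.12456179e+01, -2.58429354e+01,  6.93968427e-02,
        4.45521728e-02, -1.08338094e-05]), 'eef_pos': array([6.25024409e+02, 2.65662988e-02, 2.14684497e+02]), 'tcp_rot': array([ 3.14143644e+00, -8.32833767e-06,  1.57079536e+00]), 'ft_force': array([0.12238349, 0.8108623 , 0.47776116]), 'moment': array([ 0.00100422,  0.03444802, -0.00397355]), 'grip_force': 0.0, 'opening': 0.9987110720008944}
```

View pics/scene0.png

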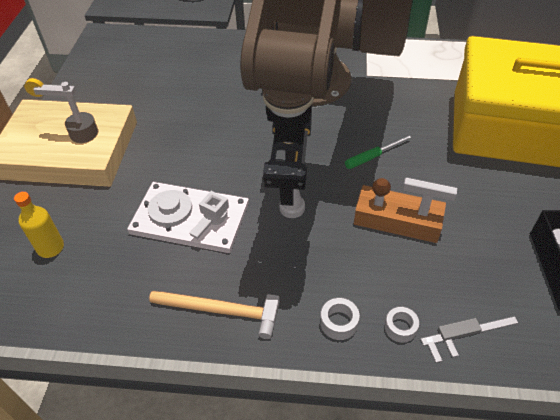

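View pics/side0.png

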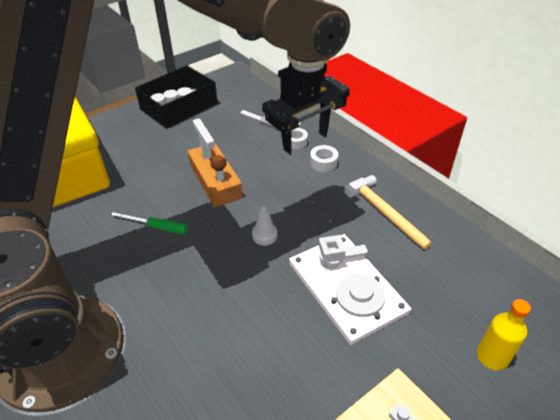

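The scene view shows the rack at about (400,213) with the burnisher's knob at (381,187) and the key's bar at (430,188). The fixture is at (188,216), with the keeper head at (212,205) and its arm reaching to (198,232). The side view agrees: key bar (204,138), knob (218,163), keeper (335,250), flange (360,295). Next I fit the poses by silhouette.

```bash
cat >> h.py <<'E'
from scipy.optimize import minimize
def box(cx,cy,z0,z1,hx,hy): return np.array([[cx+a*hx,cy+b*hy,z] for a in(-1,1) for b in(-1,1) for z in(z0,z1)])
def cyl(cx,cy,z0,z1,r): return np.array([[cx+r*np.cos(t),cy+r*np.sin(t),z] for t in np.linspace(0,6.28,24) for z in(z0,z1)])
def rot(a): c,s=np.cos(a),np.sin(a); return np.array([[c,-s,0],[s,c,0],[0,0,1]])
def tf(P,x,y,a): return P@rot(a).T+[x,y,0]
def render(p,parts,S=4):
    m=np.zeros((420*S,560*S),np.uint8)
    for P in parts:
        h=cv2.convexHull(((proj(p,P)+.5)*S).astype(np.float32)); cv2.fillConvexPoly(m,np.round(h*4).astype(np.int32),255,shift=2)
    return cv2.resize(m,(560,420),interpolation=cv2.INTER_AREA)/255.
def fit(views,model,x0,steps):
    def cost(v):
        c=0
        for p,m in views:
            r=render(p,model(v)); c+=1-np.minimum(r,m).sum()/np.maximum(r,m).sum()
        return c
    x0=np.array(x0,float); 
    for k in range(3):
        sim=np.vstack([x0]+[x0+np.eye(len(x0))[i]*steps[i]/(2**k) for i in range(len(x0))])
        r=minimize(cost,x0,method='Nelder-Mead',options=dict(initial_simplex=sim,xatol=.02,fatol=1e-5,maxiter=150)); x0=r.x
    return x0,r.fun/len(views)
def un(p,names,lo=.5):
    m=np.zeros((420,560))
    for n in names:
        r=eyes.cut_out(p,n)
        if r and r[0]['score']>lo-.1: m=np.maximum(m,r[0]['mask'])
    return m
def rackm(s): # s=+1: key at y=+50
    def f(v):
        x,y,a=v; k=50*s
        return [tf(P,x,y,a) for P in [box(0,0,0,50,40,95),box(0,k,40,110,10,10),box(0,k,110,134,10,55),cyl(0,-k,40,80,10),
          cyl(0,-k,84,104,20*.85),cyl(0,-k,90,98,20)]]
    return f
def fixm(v): # x,y,yaw, keeper arm world angle
    x,y,a,b=v; ax=np.array([0,65.,0])@rot(a).T
    return [tf(P,x,y,a) for P in [box(0,0,0,20,75,120),cyl(0,-45,20,34,50),cyl(0,-45,20,50,24)]]+[tf(P,x+ax[0],y+ax[1],b) for P in [box(0,0,37,78,23,23),box(40,0,37,47,40,11)]]
def keepm(v):
    x,y,b=v
    return [tf(P,x,y,b) for P in [box(0,0,37,78,23,23),box(40,0,37,47,40,11)]]
E
cat > fit.py <<'E'
from h import *
ps=[shot('scene'),shot('side')]
R=[(p,un(p,['rack','key','burnisher'],.5)) for p in ps]
F=[(p,un(p,['fixture','flange','keeper'],.5)) for p in ps]
Kp=[(p,un(p,['keeper'],.5)) for p in ps]
r0=onplane(ps[0],[400,213],30)[0]; f0=onplane(ps[0],[188,216],15)[0]; print(r0,f0)
for s in(1,-1):
  for a in (-.2,.1): print('rack',s,fit(R,rackm(s),[r0[0],r0[1],a],[15,15,.15]))
for a in (-.15,.15): 
  print('fix',fit(F,fixm,[f0[0],f0[1],a,-.5],[15,15,.15,.3]))
print('keep',fit(Kp,keepm,[f0[0],f0[1]+65,-.5],[15,15,.3]))
for p in ps: print(proj(p,[[625,0,0]]))
E
python3 fit.py
```

```text
[521.65239938 240.02731249  30.        ] [ 557.38950509 -240.11785337   15.        ]
rack 1 (array([ 5.15888964e+02,  2.38798242e+02, -2.01501186e-01]), np.float64(0.0473921798999532))
rack 1 (array([ 5.15882020e+02,  2.38812819e+02, -2.03684867e-01]), np.float64(0.047378745249386456))
rack -1 (array([ 5.15751257e+02,  2.38874036e+02, -2.05975561e-01]), np.float64(0.1908230847117099))
rack -1 (array([ 5.16152827e+02,  2.39181126e+02, -2.07648089e-01]), np.float64(0.1910956340230781))
fix (array([ 5.51106397e+02, -2.37979015e+02, -1.44949779e-01, -4.28430663e-01]), np.float64(0.14726124347995412))
fix (array([ 5.51275154e+02, -2.38127136e+02, -1.43730766e-01, -4.32627101e-01]), np.float64(0.1470644960202434))
keep (array([ 5.60187587e+02, -1.74084893e+02, -4.48645565e-01]), np.float64(0.08724941985639517))
[[290.08850453 250.73739606]]
[[302.72345318 211.51984851]]
```

>>> {"op": "move_arm", "data": {
  "plan": [
    [[0,0,3],[0.058,-0.02,0],1],
    [[0,0,6],[0.116,-0.04,0],1],
    [[0,0,9],[0.174,-0.06,0],1],
    [[0,0,11.6],[0.232,-0.08,0],1],
    [[0,0,11.6],[0.288,-0.099,0],1]
  ]
}}

```text
t: 2.33
eef_pos: [525.2, 289.9, 214.8]
tcp_rot: [3.141, -0.0, 1.368]
ft_force: [1.0, 0.1, -0.2]
opening: 0.996
grip_force: 0.0
```

>>> {"op": "move_arm", "data": {
  "plan": [
    [[0,0,0],[0,0,0],1],
    [[0,0,0],[0,0,0],1]
  ]
}}

```text
t: 2.58
eef_pos: [526.0, 287.9, 214.6]
tcp_rot: [3.141, 0.0, 1.369]
ft_force: [0.6, -0.4, 0.1]
opening: 1.001
grip_force: 0.0
```

```bash
python3 - <<'E'
from h import *
p=shot('wrist'); s=readout.state(); print(s['eef_pos'],s['tcp_rot'],np.round(p['extrinsics'],3))
X=[]
key=[tf(np.array([[x,50+y,z]]),515.9,238.8,-.203)[0] for x in(-10,10) for y in(-55,55) for z in (134,)]
print(proj(p,key))
im=cv2.cvtColor(p['img'],cv2.COLOR_RGB2BGR).copy()
for u in proj(p,key): cv2.circle(im,tuple(int(a) for a in u),3,(0,255,0),1)
r=eyes.cut_out(p,'key')
for c in r[:2]: print(c['score'],c['uv'],c['mask'].sum(),cv2.minAreaRect(cv2.findNonZero(c['mask'].astype(np.uint8))))
if r: im[...,2]=np.where(r[0]['mask'],255,im[...,2])
cv2.imwrite('pics/w1.png',im)
E
```

```text
[526.34963999 287.27148747 214.63479829] [3.14141176e+00 1.59099498e-04 1.36778845e+00] [[ 9.79000e-01  1.94000e-01  5.40000e-02  5.40481e+02]
 [-2.02000e-01  9.45000e-01  2.58000e-01  3.61446e+02]
 [-1.00000e-03 -2.64000e-01  9.65000e-01  3.85195e+02]
 [ 0.00000e+00  0.00000e+00  0.00000e+00  1.00000e+00]]
[[265.49753497 274.3837551 ]
 [264.35601074 154.94729422]
 [286.90320435 274.39242118]
 [288.26894095 154.95026278]]
0.72 [276.4, 206.5] 2680 ((276.5, 210.5), (119.0, 23.0), 90.0)
```

View pics/w1.png

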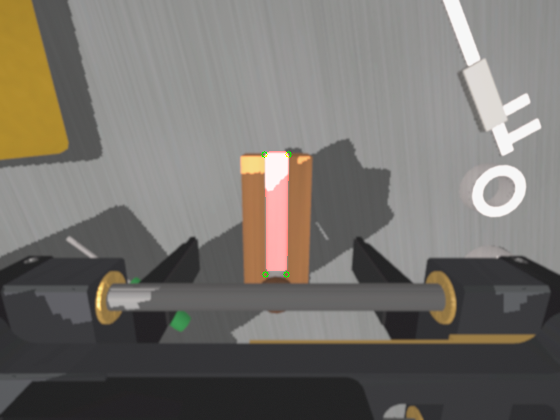

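The wrist view shows the key's bar under the tool (rows 151–270, column 276). It matches the prediction to about 3 mm along the bar, so I descend and grip.

>>> {"op": "move_arm", "data": {
  "plan": [
    [[0,0,0],[0.001,0,0.04],1],
    [[0,0,0],[0.002,0,0.08],1],
    [[0,0,0],[0.002,0,0.1115],1],
    [[0,0,0],[0.002,0,0.1115],1],
    [[0,0,0],[0.002,0,0.1115],-1]
  ]
}}

```text
t: 3.3
eef_pos: [527.3, 289.5, 104.3]
tcp_rot: [3.14, -0.001, 1.367]
ft_force: [-0.4, -0.7, 1.5]
opening: 0.945
grip_force: 0.0
```

>>> {"op": "move_arm", "data": {
  "plan": [
    [[0,0,0],[0,0,0],-1],
    [[0,0,0],[0,0,0],-1],
    [[0,0,0],[0,0,0],-1],
    [[0,0,0],[0,0,0],-1],
    [[0,0,0],[0,0,0],-1]
  ]
}}

```text
t: 3.92
eef_pos: [526.4, 290.0, 103.2]
tcp_rot: [3.141, -0.0, 1.368]
ft_force: [0.8, -0.3, -0.6]
opening: 0.426
grip_force: 0.0
```

>>> {"op": "move_arm", "data": {
  "plan": [
    [[0,0,0],[0,0,0],-1],
    [[0,0,0],[0,0,0],-1],
    [[0,0,0],[0,0,0],-1],
    [[0,0,0],[0,0,0],-1],
    [[0,0,0],[0,0,0],-1]
  ]
}}

```text
t: 4.55
eef_pos: [526.4, 290.0, 103.1]
tcp_rot: [-3.142, 0.0, 1.368]
ft_force: [-0.2, 0.1, -0.4]
opening: 0.209
grip_force: 29.9
```

>>> {"op": "move_arm", "data": {
  "plan": [
    [[0,0,0],[0,0,-0.015],-1],
    [[0,0,0],[0,0,-0.045],-1],
    [[0,0,0],[0,0,-0.08],-1],
    [[0,0,0],[0,0,-0.11],-1],
    [[0,0,0],[0,0,-0.13],-1]
  ]
}}

```text
t: 5.18
eef_pos: [526.2, 290.0, 235.4]
tcp_rot: [3.141, -0.001, 1.368]
ft_force: [-0.3, -0.0, -5.2]
opening: 0.208
grip_force: 29.9
```

```bash
python3 fit.py | grep -E "fix|keep"; python3 - <<'E'
from h import *
s=readout.state(); print(s['eef_pos'],s['ft_force'],s['opening'],s['joints'])
ps=[shot('scene'),shot('side')]
for p in ps:
    r=eyes.cut_out(p,'flange')[:1]; print(r[0]['uv'])
F=[(p,un(p,['flange'])) for p in ps]
print(fit(F,lambda v:[tf(P,v[0],v[1],0) for P in [cyl(0,0,20,34,50),cyl(0,0,20,50,24)]],[545,-282],[10,10]))
# key in hand: fit tip offset
K=[(p,un(p,['key'])) for p in ps]
for p,m in K: print(m.sum())
E
```

```text
fix (array([ 5.51408035e+02, -2.37941079e+02, -1.41842332e-01, -4.53988631e-01]), np.float64(0.02684004628584341))
fix (array([ 5.51362516e+02, -2.37947451e+02, -1.42984235e-01,  4.16611271e-01]), np.float64(0.03772062023209105))
keep (array([ 5.59424410e+02, -1.73712732e+02, -4.50922448e-01]), np.float64(0.08543170328403293))
[526.40890876 289.97698105 233.05818821] [ 0.10137085  1.03744352 -4.7570798 ] 0.2063086514713619 [ 3.93655199e-01  4.39010779e-01  1.59708898e+00 -6.29597560e-05
  1.10553303e+00  5.96133462e-01]
[167.8, 208.4]
[362.1, 295.3]
(array([ 545.08194411, -282.92977971]), np.float64(0.05018428806685038))
691.0
907.0
```

>>> {"op": "move_arm", "data": {
  "plan": [
    [[0,0,0],[-0.04,0.0113,0],-1],
    [[0,0,0],[-0.095,0.0269,0],-1],
    [[0,0,0],[-0.15,0.0425,0],-1],
    [[0,0,0],[-0.205,0.0581,0],-1],
    [[0,0,0],[-0.26,0.0736,0],-1]
  ]
}}

```text
t: 7.0
eef_pos: [546.2, 18.7, 233.4]
tcp_rot: [3.141, -0.0, 1.368]
ft_force: [2.2, 0.1, -4.1]
opening: 0.209
grip_force: 30.0
```

>>> {"op": "move_arm", "data": {
  "plan": [
    [[0,0,4],[-0.055,0.0156,0],-1],
    [[0,0,8],[-0.11,0.0312,0],-1],
    [[0,0,12],[-0.16,0.0453,0],-1],
    [[0,0,14.3],[-0.187,0.053,0],-1],
    [[0,0,14.3],[-0.187,0.053,0],-1]
  ]
}}

```text
t: 7.62
eef_pos: [560.4, -175.2, 232.9]
tcp_rot: [3.142, 0.0, 1.116]
ft_force: [0.1, 0.2, -5.1]
opening: 0.21
grip_force: 30.0
```

>>> {"op": "move_arm", "data": {
  "plan": [
    [[0,0,0],[0,0,0.01],-1],
    [[0,0,0],[0,0,0.025],-1],
    [[0,0,0],[0,0,0.035],-1],
    [[0,0,0],[0,0,0.035],-1],
    [[0,0,0],[0,0,0.035],-1]
  ]
}}

```text
t: 8.25
eef_pos: [560.8, -173.2, 198.3]
tcp_rot: [3.141, -0.0, 1.119]
ft_force: [0.4, -0.6, -5.1]
opening: 0.21
grip_force: 30.0
```

```bash
python3 - <<'E'
from h import *
s=readout.state(); T=s['eef_pos']; yaw=s['tcp_rot'][2]; print(T,s['tcp_rot'],s['joints'])
ps=[shot('scene'),shot('side')]
z0=T[2]-103.1+10
def km(v): 
    return [tf(P,v[0],v[1],yaw-np.pi/2)+[0,0,z0] for P in [box(0,0,0,7,8.5,8.5),box(0,0,7,110,10,10),box(0,0,100,124,10,55)]]
Kv=[(p,un(p,['key'])) for p in ps]
print('model key fits vs mask sums',[(m.sum(),render(p,km(T[:2])).sum()) for p,m in Kv])
print('key',fit(Kv,km,T[:2],[5,5]), [fit([k],km,T[:2],[5,5]) for k in Kv])
Kp=[(p,un(p,['keeper'])) for p in ps]
print('keep',fit(Kp,keepm,[560,-174,-.45],[8,8,.2]))
out=[]
for p in ps:
    im=cv2.cvtColor(p['img'],cv2.COLOR_RGB2BGR).copy()
    c=proj(p,[[560,-174,80]])[0].astype(int); x,y=np.clip(c-[80,110],0,[400,220])
    cr=cv2.resize(im[y:y+200,x:x+160],None,fx=2.4,fy=2.4)
    for u in proj(p,tf(box(0,0,78,78,11,11),560.3,-173.7,-.452)): cv2.circle(cr,tuple(int(a) for a in (u+.5-[x,y])*2.4),2,(0,255,0),1)
    for u in proj(p,tf(box(0,0,0,0,8.5,8.5),T[0],T[1],yaw-np.pi/2)+[0,0,z0]): cv2.circle(cr,tuple(int(a) for a in (u+.5-[x,y])*2.4),2,(0,0,255),1)
    out.append(cr)
cv2.imwrite('pics/k1.png',np.hstack(out))
E
```

```text
[ 560.76536509 -173.23325399  198.34378223] [ 3.14116659e+00 -5.65074380e-05  1.11904857e+00] [-4.12160717e-01  4.53501239e-01  1.67465891e+00  4.66759667e-05
  1.01300454e+00  3.95623489e-02]
model key fits vs mask sums [(np.float64(737.0), np.float64(1257.207843137255)), (np.float64(629.0), np.float64(1017.1607843137256))]
key (array([ 559.92025646, -174.71882227]), np.float64(0.39841946847444754)) [(array([ 561.30510661, -174.75066427]), np.float64(0.4142437316325892)), (array([ 559.68623521, -174.62759677]), np.float64(0.3799659719268397))]
keep (array([ 5.59704760e+02, -1.74207266e+02, -4.48718432e-01]), np.float64(0.1026411212713001))
```

View pics/k1.png

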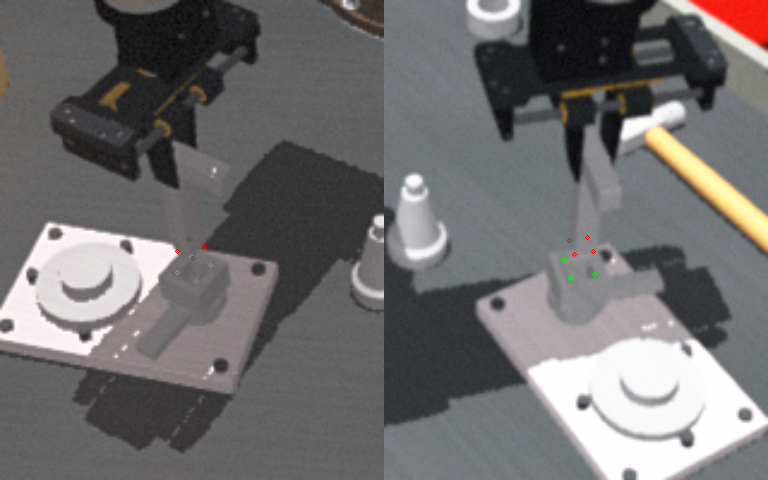

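The crops show the key's tip right above the recess mouth, within about 1 mm. I descend slowly and watch the force.

>>> {"op": "move_arm", "data": {
  "plan": [
    [[0,0,0],[0,0,0.01],-1],
    [[0,0,0],[0,0,0.019],-1],
    [[0,0,0],[0,0,0.027],-1],
    [[0,0,0],[0,0,0.032],-1],
    [[0,0,0],[0,0,0.036],-1]
  ]
}}

```text
t: 9.18
eef_pos: [560.6, -173.3, 161.8]
tcp_rot: [-3.142, -0.0, 1.119]
ft_force: [-0.4, -0.4, -4.5]
opening: 0.208
grip_force: 30.0
```

>>> {"op": "move_arm", "data": {
  "plan": [
    [[0,0,0],[0,0,0.003],-1],
    [[0,0,0],[0,0,0.006],-1],
    [[0,0,0],[0,0,0.009],-1],
    [[0,0,0],[0,0,0.012],-1],
    [[0,0,0],[0,0,0.014],-1]
  ]
}}

```text
t: 9.8
eef_pos: [560.6, -173.3, 148.0]
tcp_rot: [3.142, -0.0, 1.119]
ft_force: [-0.2, 0.7, -4.7]
opening: 0.212
grip_force: 30.0
```

>>> {"op": "move_arm", "data": {
  "plan": [
    [[0,0,0],[0,0,0.001],-1],
    [[0,0,0],[0,0,0.002],-1],
    [[0,0,0],[0,0,0.003],-1],
    [[0,0,0],[0,0,0.003],-1]
  ]
}}

```text
t: 10.3
eef_pos: [560.7, -173.3, 146.1]
tcp_rot: [3.141, -0.0, 1.119]
ft_force: [-1.4, 1.5, 5.0]
opening: 0.209
grip_force: 30.0
```

>>> {"op": "move_arm", "data": {
  "plan": [
    [[0,0,4],[0,0,0],-1],
    [[0,0,9],[0,0,0],-1],
    [[0,0,14],[0,0,0],-1],
    [[0,0,19],[0,0,0],-1],
    [[0,0,24],[0,0,0],-1]
  ]
}}

```text
t: 10.92
eef_pos: [561.3, -173.4, 146.1]
tcp_rot: [3.14, -0.001, 0.697]
ft_force: [1.2, 2.6, 3.0]
opening: 0.211
grip_force: 30.0
```

```bash
cat > kk.py <<'E'
from h import *
s=readout.state(); print(s['t'],s['eef_pos'],s['tcp_rot'],s['ft_force'],s['moment'],s['opening'])
ps=[shot('scene'),shot('side')]
Kp=[(p,un(p,['keeper'])) for p in ps]
g=s['tcp_rot'][2]-np.pi/2
print('keep',fit(Kp,keepm,[560,-174,g],[4,4,.2]))
E
python3 kk.py
```

```text
10.925 [ 561.32272432 -173.3734704   146.07877924] [ 3.13959840e+00 -1.38290708e-03  6.97339146e-01] [1.21400237 2.58549473 3.02368294] [ 0.46812901 -0.18828947  0.20072746] 0.2105254524116306
keep (array([ 560.54488493, -173.61157037,   -0.79955882]), np.float64(0.23550100558775622))
```

>>> {"op": "move_arm", "data": {
  "plan": [
    [[0,0,5],[0,0,0],-1],
    [[0,0,10],[0,0,0],-1],
    [[0,0,15],[0,0,0],-1],
    [[0,0,20],[0,0,0],-1],
    [[0,0,25],[0,0,0],-1]
  ]
}}

```text
t: 11.75
eef_pos: [561.3, -173.5, 146.1]
tcp_rot: [3.14, -0.002, 0.263]
ft_force: [1.5, 1.7, 6.0]
opening: 0.207
grip_force: 30.0
```

>>> {"op": "move_arm", "data": {
  "plan": [
    [[0,0,5],[0,0,0],-1],
    [[0,0,10],[0,0,0],-1],
    [[0,0,15],[0,0,0],-1],
    [[0,0,19],[0,0,0],-1],
    [[0,0,22],[0,0,0],-1]
  ]
}}

```text
t: 12.38
eef_pos: [561.2, -173.7, 146.1]
tcp_rot: [3.141, -0.002, -0.12]
ft_force: [1.6, 0.6, 6.2]
opening: 0.207
grip_force: 30.0
```

```bash
python3 kk.py
```

```text
12.375 [ 561.22607118 -173.66008972  146.06753077] [ 3.14083372e+00 -2.30312597e-03 -1.19796289e-01] [1.55304948 0.56925809 6.18719527] [ 0.28174803 -0.09005836  0.11535549] 0.20690056546083757
keep (array([ 559.98989478, -173.0955698 ,   -1.61516919]), np.float64(0.24552572537611378))
```

>>> {"op": "move_arm", "data": {
  "plan": [
    [[0,0,2],[0,0,0],-1],
    [[0,0,4],[0,0,0],-1],
    [[0,0,5],[0,0,0],-1],
    [[0,0,5],[0,0,0],-1]
  ]
}}

```text
t: 13.08
eef_pos: [561.2, -173.7, 146.1]
tcp_rot: [3.141, -0.002, -0.205]
ft_force: [0.9, 0.8, 6.5]
opening: 0.21
grip_force: 30.0
```

```bash
python3 kk.py
```

```text
13.075 [ 561.19725351 -173.67943853  146.06798482] [ 3.14101386e+00 -2.27614088e-03 -2.05390369e-01] [0.92604779 0.82503456 6.46311101] [ 0.29198934 -0.07675683  0.12616377] 0.20986805823687063
keep (array([ 560.24479608, -173.57628641,   -1.69600482]), np.float64(0.2482164158548117))
```

>>> {"op": "move_arm", "data": {
  "plan": [
    [[0,0,1],[0,0,0],-1],
    [[0,0,2],[0,0,0],-1],
    [[0,0,3],[0,0,0],-1],
    [[0,0,3],[0,0,0],-1]
  ]
}}

```text
t: 13.78
eef_pos: [561.4, -173.5, 146.0]
tcp_rot: [3.141, -0.003, -0.258]
ft_force: [2.8, 1.4, 5.0]
opening: 0.207
grip_force: 30.0
```

```bash
python3 kk.py
```

```text
13.775 [ 561.41602444 -173.54408472  146.04648511] [ 3.14146327e+00 -2.76402226e-03 -2.57852921e-01] [2.77644635 1.42103579 5.04266597] [ 0.58104877 -0.38458898  0.14375882] 0.2071491838416941
keep (array([ 560.37594936, -173.39305922,   -1.71249927]), np.float64(0.24514079602151068))
```

>>> {"op": "move_arm", "data": {
  "plan": [
    [[0,0,1],[0,0,0],-1],
    [[0,0,2],[0,0,0],-1],
    [[0,0,3],[0,0,0],-1],
    [[0,0,3],[0,0,0],-1]
  ]
}}

```text
t: 14.48
eef_pos: [561.5, -173.5, 146.1]
tcp_rot: [3.141, -0.003, -0.309]
ft_force: [2.7, 1.5, 4.1]
opening: 0.215
grip_force: 30.3
```

```bash
python3 kk.py
```

```text
14.475 [ 561.52905927 -173.52898542  146.09762674] [ 3.14124572e+00 -3.02154232e-03 -3.08789410e-01] [2.6697855  1.47101532 4.05888911] [ 0.65947997 -0.52585529  0.81930393] 0.21486074107529696
keep (array([ 560.6536848 , -173.70229277,   -1.71329102]), np.float64(0.2504908739084934))
```

The moment jumped to 0.8 N m with the arm at −1.713 rad, so the keeper is on its stop. I back off within the play and release.

>>> {"op": "move_arm", "data": {
  "plan": [
    [[0,0,-2],[0,0,0],-1],
    [[0,0,-4],[0,0,0],-1],
    [[0,0,-4],[0,0,0],-1],
    [[0,0,-4],[0,0,0],0],
    [[0,0,-4],[0,0,0],0]
  ]
}}

```text
t: 15.3
eef_pos: [560.4, -173.5, 145.1]
tcp_rot: [3.141, 0.0, -0.242]
ft_force: [-0.9, -0.3, 0.8]
opening: 0.362
grip_force: 0.0
```

>>> {"op": "move_arm", "data": {
  "plan": [
    [[0,0,0],[0,0,0],0.6],
    [[0,0,0],[0,0,0],0.6],
    [[0,0,0],[0,0,0],0.6],
    [[0,0,0],[0,0,0],0.6],
    [[0,0,0],[0,0,0],0.6]
  ]
}}

```text
t: 15.92
eef_pos: [560.6, -173.3, 145.1]
tcp_rot: [-3.142, -0.0, -0.243]
ft_force: [-0.0, 0.2, 0.4]
opening: 0.793
grip_force: 0.0
```

>>> {"op": "move_arm", "data": {
  "plan": [
    [[0,0,0],[0,0,-0.01],0.6],
    [[0,0,0],[0,0,-0.03],0.6],
    [[0,0,0],[0,0,-0.06],0.6],
    [[0,0,0],[0,0,-0.1],0.6],
    [[0,0,0],[0,0,-0.14],0.6]
  ]
}}

```text
t: 16.55
eef_pos: [560.4, -173.3, 287.2]
tcp_rot: [3.142, -0.001, -0.243]
ft_force: [0.3, 0.2, -0.5]
opening: 0.8
grip_force: 0.0
```

```bash
python3 - <<'E'
from h import *
s=readout.state(); print(s['t'],s['eef_pos'],s['ft_force'],s['opening'])
ps=[shot('scene'),shot('side')]
Kp=[(p,un(p,['keeper'])) for p in ps]; print('keep',fit(Kp,keepm,[560,-174,-1.7],[4,4,.2]))
Fv=[(p,un(p,['flange'])) for p in ps]
for p in ps: print([ (n,np.round(eyes.cut_out(p,n)[0]['uv'])) for n in ('burnisher','flange') if eyes.cut_out(p,n)])
def km(v): return [tf(P,v[0],v[1],v[3])+[0,0,v[2]] for P in [box(0,0,25,110,10,10),box(0,0,100,124,10,55)]]
Kv=[(p,un(p,['key'])) for p in ps]
print('key',fit(Kv,km,[560.5,-173.7,53,-1.8],[3,3,5,.1]))
out=[]
for p in ps:
    im=cv2.cvtColor(p['img'],cv2.COLOR_RGB2BGR); c=proj(p,[[560,-174,80]])[0].astype(int); x,y=np.clip(c-[80,110],0,[400,220])
    out.append(cv2.resize(im[y:y+200,x:x+160],None,fx=2.4,fy=2.4))
cv2.imwrite('pics/k2.png',np.hstack(out))
E
```

```text
16.55 [ 560.38567025 -173.26956258  287.17718577] [ 0.33320325  0.21510145 -0.49350732] 0.7998550078749033
keep (array([ 560.33136749, -172.50032478,   -1.71292835]), np.float64(0.251118661835734))
[('burnisher', array([380., 189.])), ('flange', array([166., 209.]))]
[('burnisher', array([216., 163.])), ('flange', array([216., 164.]))]
key (array([ 560.15860019, -174.18965701,   51.03255897,   -1.7844219 ]), np.float64(0.09578067033291049))
```

View pics/k2.png

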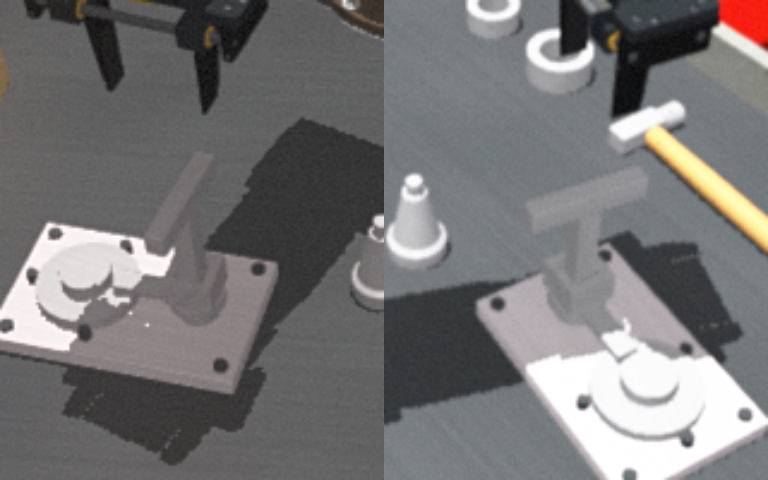

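The key stands upright and home in the recess, let go of. The keeper's arm lies over the flange's rim at its stop (−1.713 rad), and the flange and burnisher look undisturbed. I hand the job in.

```bash
python3 -c "
from cell import env
print(env.job_done())"
```

```text
the job is handed in; nothing more can be done
None
```

The job is handed in at about 17 s of the 51 s allowed: the key stands home in the recess, let go of, the keeper is against its stop over the flange's rim, and the flange and burnisher look undisturbed in the last pictures; no verdict was returned.

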